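Open the blue and red solvent lines at the valve bank

ROBOT

A 7-joint arm with a two-finger parallel gripper is mounted at the origin on the work surface. World frame = base frame: x ahead of the robot, y to its left, z up, the work surface at z = 0. Lengths are in mm, angles in rad, forces in N, time in s.
With the tool pointing down it reaches from about 400 to 925 mm from the base axis. Payload 5.6 kg.
Tool frame: the origin (TCP) lies midway between the tips of the shut fingers; the grasp point (between the pads) lies 19 mm behind it; z points along the fingers, y is the line along which they close (so a half turn about z gives the same grasp; the last joint's range is limited). The gripper opens to 85 mm and grips with 20 to 120 N. Pads are 22 mm wide; open, the fingers measure 114 mm over their backs; the gripper's body (76 mm by 85 mm) begins 54 mm behind the grasp point. The pads swing forward as they close: fully open they stand 13 mm farther back than shut.
Start: joints at [1.205, 0.468, -0.012, 1.603, 0.006, 1.071, -0.056], TCP at [206.154, -616.449, 231.29] pointing down, gripper open.
Joint ranges: [-2.53, 2.53], [-0.31, 2.02], [-1.57, 1.55], [0.28, 2.44], [-1.29, 4.43], [0.15, 1.84], [-2.92, 2.92]. Speed limits (rad/s): [2.57, 2.57, 3.14, 3.14, 3.14, 3.14, 3.14].

INTERFACE

Orientations are given as a unit quaternion [w, x, y, z].
In Python, from cell import r, eyes gives the robot as it stands. The module is installed in compiled form; this text tells all that it offers.
- The arm moves only by the tool send_rows, never from a script. Its argument "rows" is a list of rows, each a list of 6 numbers: the shift along the tool's x, y, z scaled (see below), then the turn, a rotation vector about the tool's x, y, z scaled (see below). In form: [[tx, ty, tz, ax, ay, az], ...]. A call has 1 to 10 rows; each row shifts and turns the commanded pose from where the row before left it, along the tool's axes as they then stand; what a row does not reach is not made up. The controller multiplies each number of a shift by 6 cm and each number of a turn by 0.12 rad. A row lasts 1/8 s, in which the tool goes at most 62.5 mm and 10.7 degrees, less where a joint would pass 70% of its speed; a pose out of reach is approached as far as the arm can. A call with a number of a shift or a turn outside -1 to 1 is refused whole. A call with a gripper value outside its range is refused whole. "fingers" is the gripper command: -1 is shut, 1 is fully open, values between are in proportion, set as the call begins (left out, the last holds). The fingers move at their own pace and stop on an object; "grip_force" is the grip in N (left out, the last holds). Time passes only in rows, so rows that do not move let the fingers close. It gives the time, the measured TCP pose, the force, the opening and the grip force at its end, in the units of the state.
- r.read_state(): the state, without advancing time (a new reading comes with each control period).
- eyes.grab_frame(name): name is "side" or "top" or "wrist"; returns the picture (420x560x3 uint8, blue, green, red); there is no depth.
- eyes.camera_info(name): a dict with "fovy" (degrees; the focal length in pixels is half the picture's height over the tangent of half this angle, whatever the lens; pixels are square), "cx", "cy" (the principal point, pixels), "origin" and "attitude" of the camera in the world. Camera axes: x right, y up, looking along -z (the intrinsics and any distortion apply to the point x, -y, -z); pixel columns grow to the right and rows downward; lengths in mm; the calibration is good to about 2 mm. The wrist camera is an equidistant fisheye: a pixel r from the principal point sees the ray r / f radians off the axis. A picture is of the moment at which its call begins: read the wrist's pose just before it. camera_info takes no time and is no camera call; for the wrist camera it gives the pose at the moment of the call.
- r.hand_in(): hands the job in; it is judged then, once.
The state is a dict: "clock": time; "joint_pos": joint angles; "joint_vel": joint speeds; "joint_torque": joint torques, N m; "tcp_pos": TCP position; "tool_rot": TCP orientation; "ft_force": force on the tool from outside, world axes, zero at the start; "wrist_torque": the same for the moment, N m; "finger_gap": opening from 0.0 (shut) to 1.0 (fully open); "grasp_force": force on a finger pad.
Only numpy, scipy, OpenCV 4.12 (cv2) and the standard library are available. Lean on these libraries where they do the work, as an engineer would, in place of code of your own. Each camera call takes 0.05 s, during which the arm holds its last target. There are 200 camera calls.

TASK

Open two solvent lines for the next run: on the valve bank, flip the blue lever and the red lever all the way over, away from the robot. Leave the yellow and green levers as they are.

Things in the scene. Friction and masses are not known exactly. Their poses are not given: they have to be found in the camera images.
- bank: fixed aluminium plate, 120 x 215 x 12 mm, end cheeks 46 mm high; origin under its centre, on the table. y runs along the row, x is the way levers go on (away from the robot). Four white valve blocks sit on it in any colour order at y = -67.5, -22.5, 22.5, 67.5 mm, each 80 (x) x 41 mm, tops 40 mm above the table, lever pivots at x = 0. Above 46 mm stand only the levers.
- blue (a joint): angle (rad) of the blue toggle lever: 0 = fully off, leaning 29 deg from vertical to the bank's -x (the robot's side); 0.5 = upright; 1.0 = fully on, at its stop, leaning 29 deg to +x. Starts near 0. No spring: it stays wherever it is left; about 1.5 N at the ball moves it.
- red (a joint): angle (rad) of the red toggle lever: 0 = fully off, leaning 29 deg from vertical to the bank's -x (the robot's side); 0.5 = upright; 1.0 = fully on, at its stop, leaning 29 deg to +x. Starts near 0. No spring: it stays wherever it is left; about 1.5 N at the ball moves it.
- blue_tip (a point): centre of the blue ball, 18 mm across, on the end of the blue lever (a 9 mm rod swinging along the bank's x); to be flipped on. y axis: along the row. The pivot is 55 mm from here, 42 mm above the table; this point is 90 mm above the table at either end of the swing, 97 mm when upright.
- red_tip (a point): centre of the red ball, 18 mm across, on the end of the red lever (a 9 mm rod swinging along the bank's x); to be flipped on. y axis: along the row. The pivot is 55 mm from here, 42 mm above the table; this point is 90 mm above the table at either end of the swing, 97 mm when upright.
- yellow_tip (a point): centre of the yellow ball, 18 mm across, on the end of the yellow lever (a 9 mm rod swinging along the bank's x); starts off (leaning to the bank's -x) and must be left so. y axis: along the row. The pivot is 55 mm from here, 42 mm above the table; this point is 90 mm above the table at either end of the swing, 97 mm when upright.
- green_tip (a point): centre of the green ball, 18 mm across, on the end of the green lever (a 9 mm rod swinging along the bank's x); starts on (leaning to the bank's +x) and must be left so. y axis: along the row. The pivot is 55 mm from here, 42 mm above the table; this point is 90 mm above the table at either end of the swing, 97 mm when upright.

How it is judged:
By the outcome, as a careful person would: the job done as asked, in the order asked, and still so for the second after the job is handed in, with the robot touching nothing.
It also fails if it takes over 37 s, if anything falls off the work surface, if the arm or the gripper's body presses on something with over 40 N, if the wrist force passes 120 N, or if a joint passes its speed limit or range.

## Working session

There is one attempt and no reset: what is moved stays moved. The work goes in short steps, Python scripts to look and compute and a tool call to move; the robot and the scene stay as the last step left them, time stands still between calls to the robot, and variables do not carry over. Pictures are saved under pics/ and viewed, at most 10 in all, crops included, and the job is handed in when it is done.

Besides the shell and the picture viewer there is one more tool, called after ">>>" as name([rows], argument=value, ...), one row to a line, values as JSON. send_rows: Moves the arm, as the interface text tells. Its arguments: {"type":"object","properties":{"rows":{"type":"array"},"fingers":{"type":"number"},"grip_force":{"type":"number"}},"required":["rows"]}

```bash
mkdir -p pics
python3 - <<'E'
from cell import r,eyes
import cv2,numpy as np
s=r.read_state();print(s['clock'],s['tcp_pos'],s['tool_rot'],s['finger_gap'])
for n in("top","side"):
    print(n,eyes.camera_info(n))
a=eyes.grab_frame("top");b=eyes.grab_frame("side")
cv2.imwrite("pics/top.png",a);cv2.imwrite("pics/side.png",b)
E
```

```text
0.0 [ 205.95989881 -615.9174081   230.31736062] [-8.61968111e-04  9.87007344e-01  1.60672692e-01 -2.14291348e-04] 1.0000201145320242
top {'fovy': 43.69261157711218, 'cx': 276.67664335370864, 'cy': 204.48809030583845, 'origin': array([517.31807228,  32.73388746, 746.13469577]), 'attitude': array([ 0.71630457,  0.02774015, -0.03107722, -0.69654322])}
side {'fovy': 49.15425135377866, 'cx': 275.77650452796763, 'cy': 209.99832203054396, 'origin': array([499.8784992 , 609.53945206, 417.43122801]), 'attitude': array([-0.04732958, -0.03448764,  0.48387982,  0.87317285])}
```

View pics/top.png

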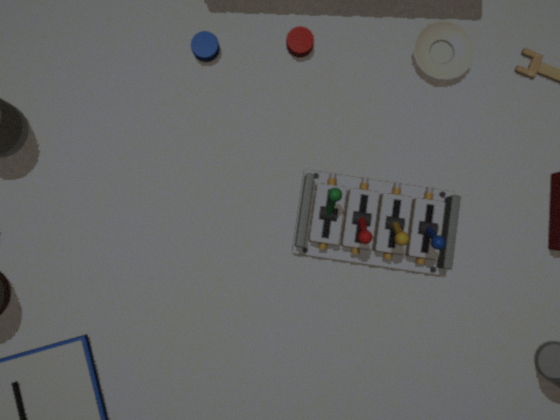

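View pics/side.png

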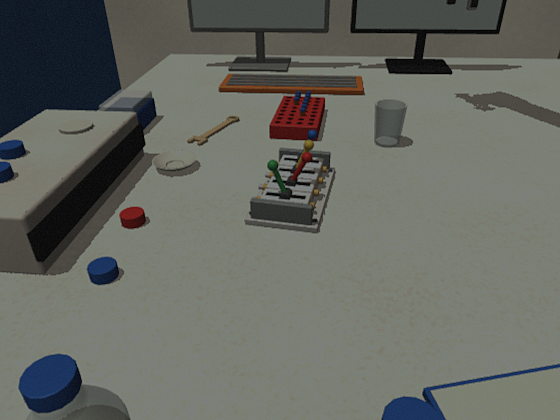

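The top view shows the balls at green (334,195), red (365,237), yellow (402,239) and blue (438,242). In the side view, green is the near lever and leans away from the other three.

```bash
cat > h.py <<'E'
from cell import r,eyes
import cv2,numpy as np
from scipy.spatial.transform import Rotation as R
def rot(q): return R.from_quat(np.asarray(q)[[1,2,3,0]])
def ray(n,uv):
    c=eyes.camera_info(n);f=210/np.tan(np.radians(c['fovy']/2))
    d=np.array([(uv[0]-c['cx'])/f,-(uv[1]-c['cy'])/f,-1.])
    return np.array(c['origin']),rot(c['attitude']).apply(d/np.linalg.norm(d))
def plane(n,uv,z):
    o,d=ray(n,uv);return o+d*(z-o[2])/d[2]
def blobs(im,roi):
    x0,y0,x1,y1=roi;h=cv2.cvtColor(im,cv2.COLOR_BGR2HSV)[y0:y1,x0:x1];out={}
    for k,lo,hi in(("green",50,80),("red",172,6),("yellow",18,32),("blue",105,125)):
        H=h[...,0];m=((H>=lo)&(H<=hi)) if lo<hi else ((H>=lo)|(H<=hi))
        m=(m&(h[...,1]>140)&(h[...,2]>50)).astype(np.uint8)
        # ball = largest inscribed disc
        D=cv2.distanceTransform(cv2.copyMakeBorder(m,1,1,1,1,0),cv2.DIST_L2,5)
        rr=D.max();p=np.argwhere(D>rr-.8).mean(0)-1
        out[k]=(np.array([p[1]+x0,p[0]+y0]),rr)
    return out
def tri(a,b):
    (o,d),(p,e)=a,b
    t=np.linalg.lstsq(np.c_[d,-e],p-o,rcond=None)[0]
    u,v=o+t[0]*d,p+t[1]*e
    return (u+v)/2,np.linalg.norm(u-v)
E
python3 - <<'E'
from h import *
np.set_printoptions(precision=1,suppress=True)
a=cv2.imread("pics/top.png");b=cv2.imread("pics/side.png")
T=blobs(a,(290,165,470,280));S=blobs(b,(240,120,340,230))
P={}
for k in T:
    P[k]=plane("top",T[k][0],90);print(k,T[k],S[k],P[k],*tri(ray("top",T[k][0]),ray("side",S[k][0])))
v=(P['red']-P['blue'])[:2];print(np.linalg.norm(v),np.degrees(np.arctan2(-v[0],v[1])),np.linalg.norm(P['yellow']-P['blue']))
E
```

```text
green (array([334. , 194.3]), np.float32(1.0)) (array([277.7, 176.7]), np.float32(2.0)) [586.9 -41.5  90. ] [583.5 -44.   70.5] 10.899232402825817
red (array([364.4, 236.2]), np.float32(6.3938)) (array([288.1, 130.8]), np.float32(8.7876)) [535.4 -80.5  90. ] [548.8 -70.7 139.1] 29.678514530450073
yellow (array([401.2, 237.7]), np.float32(6.0)) (array([308.5, 144. ]), np.float32(4.1969)) [ 534.8 -126.6   90. ] [ 534.1 -125.9   93. ] 1.2149502704496997
blue (array([438., 242.]), np.float32(6.0)) (array([311.5, 133.2]), np.float32(3.5969)) [ 530.7 -172.8   90. ] [ 530.6 -171.5   94.2] 0.07185863358390986
92.40670721403441 -2.902959332877906 46.382192242551454
```

Run:
```python
from h import *
np.set_printoptions(precision=1,suppress=True)
q=[plane("top",p,13)[:2] for p in((316,176),(442,195),(432,269),(305,250))]
print(*q,"centre",np.mean(q,0))
for i,j in((1,0),(2,3)):
    v=q[j]-q[i];print(np.linalg.norm(v),np.degrees(np.arctan2(-v[0],v[1])))
for i,j in((3,0),(2,1)):
    v=q[j]-q[i];print(np.linalg.norm(v),np.degrees(np.arctan2(v[1],v[0])))
yaw=np.radians(-4);ex=np.array([np.cos(yaw),np.sin(yaw)]);ey=np.array([-ex[1],ex[0]])
c=np.mean(q,0)
for k,p in dict(green=(586.9,-41.5),red=(535.4,-80.5),yellow=(534.8,-126.6),blue=(530.7,-172.8)).items():
    d=np.array(p)-c;print(k,d@ex,d@ey)
a=cv2.imread("pics/top.png")[160:285,285:470]
cv2.imwrite("pics/crop.png",cv2.convertScaleAbs(cv2.resize(a,None,fx=4,fy=4,interpolation=cv2.INTER_CUBIC),alpha=2))
```

```text
[620.4 -24.2] [ 598.5 -202.4] [ 494.5 -188.6] [515.9 -11.1] centre [ 557.3 -106.6]
179.4977228527929 -7.013015840279829
178.76083851244852 -6.892581374861221
105.28329838111422 -7.152078901780252
104.91193495994058 -7.555231002924292
green 24.95764472446317 67.00142095344724
red -23.69640138789689 24.503964595491638
yellow -21.079166378448633 -21.52559200573273
blue -21.946429897535232 -67.89905267008753
```

View pics/crop.png

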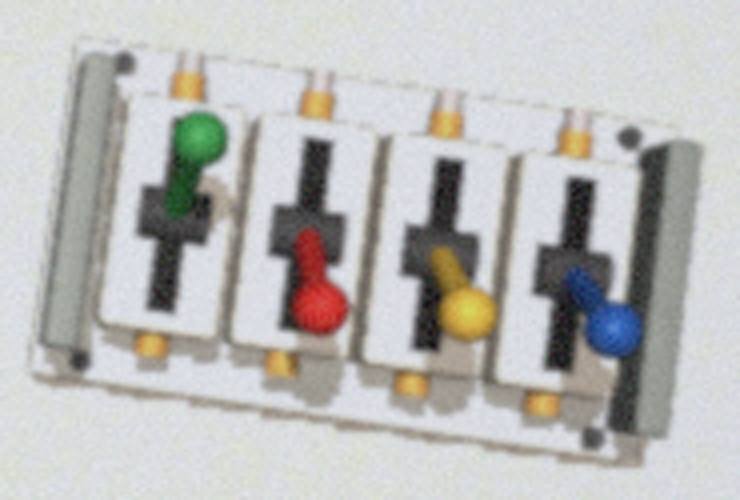

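The crop shows green upright-plus (far side), with red, yellow and blue leaning toward the robot. Screw corners give a bank yaw of about -7.1° and a centre of (557,-107). The red tip fits this to 2 mm; the blue tip is slightly off its 0 stop. I'm moving to above the start point for blue, with the fingers shut.

>>> send_rows([
  [0.5,-0.41,0,0,0,0],
  [0.7,-0.58,0,0,0,0],
  [0.7,-0.58,0,0,0,0],
  [0.7,-0.58,0,0,0,0],
  [0.7,-0.58,0,0,0,0],
  [0.7,-0.58,0,0,0,0],
  [0.7,-0.58,0,0,0,0],
  [0.7,-0.58,0,0,0,0],
  [0.7,-0.58,0,0,0,0],
  [0.7,-0.58,0,0,0,0],
], fingers=-1, grip_force=40)

```text
clock: 1.35
tcp_pos: [486.5, -165.1, 231.1]
tool_rot: [0.0, 0.987, 0.161, -0.0]
ft_force: [1.6, -1.0, -0.1]
finger_gap: -0.002
grasp_force: 0.0
```

>>> send_rows([
  [0,0,0,0,0,0.93],
  [0,0,0,0,0,0.93],
  [0,0,0,0,0,0.93],
  [0,0,0,0,0,0.93],
  [0,0,0,0,0,0],
  [0,0,0,0,0,0],
])

```text
clock: 2.1
tcp_pos: [485.8, -166.6, 231.1]
tool_rot: [-0.0, 0.998, -0.061, -0.0]
ft_force: [0.2, 0.5, -0.4]
finger_gap: 0.004
grasp_force: 0.0
```

```bash
cat > st.py <<'E'
from h import *
np.set_printoptions(precision=2,suppress=True)
def st():
    s=r.read_state();M=rot(s['tool_rot']).as_matrix()
    yaw=np.radians(-7.1);ex=np.array([np.cos(yaw),np.sin(yaw)]);ey=np.array([-ex[1],ex[0]])
    d=s['tcp_pos'][:2]-np.array([557.3,-106.6])
    print("t",s['clock'],"tcp",s['tcp_pos'],"bank",d@ex,d@ey,"toolx yaw",np.degrees(np.arctan2(M[1,0],M[0,0])),"z",M[:,2],"F",s['ft_force'],s['finger_gap'])
if __name__=="__main__": st()
E
python3 st.py
```

```text
t 2.1 tcp [ 485.85 -166.61  231.12] bank -63.48677144009097 -68.38643577900226 toolx yaw -6.976978399703988 z [-0.  0. -1.] F [ 0.21  0.48 -0.42] 0.004271357242799423
```

>>> send_rows([
  [0,0,0.4,0,0,0],
  [0,0,0.6,0,0,0],
  [0,0,0.6,0,0,0],
  [0,0,0.55,0,0,0],
  [0,0,0.3,0,0,0],
  [0,0,0,0,0,0],
])

```text
clock: 2.85
tcp_pos: [484.9, -166.4, 82.9]
tool_rot: [-0.0, 0.998, -0.061, -0.002]
ft_force: [-0.4, -0.1, 0.4]
finger_gap: -0.004
grasp_force: 0.0
```

Run:
```python
from st import *
st()
a=eyes.grab_frame("top")[150:300,270:470];b=eyes.grab_frame("side")[60:240,200:400]
f=lambda i:cv2.convertScaleAbs(cv2.resize(i,(400,360 if i.shape[0]>150 else 300),interpolation=cv2.INTER_CUBIC),alpha=2)
a,b=f(a),f(b);a=cv2.copyMakeBorder(a,0,60,0,0,0)
cv2.imwrite("pics/c2.png",np.hstack([a,b]))
```

```text
t 2.85 tcp [ 484.86 -166.38   82.94] bank -64.49525347740703 -68.27102435656835 toolx yaw -7.027424299197999 z [-0.  0. -1.] F [-0.36 -0.07  0.44] -0.004315125416449913
```

View pics/c2.png

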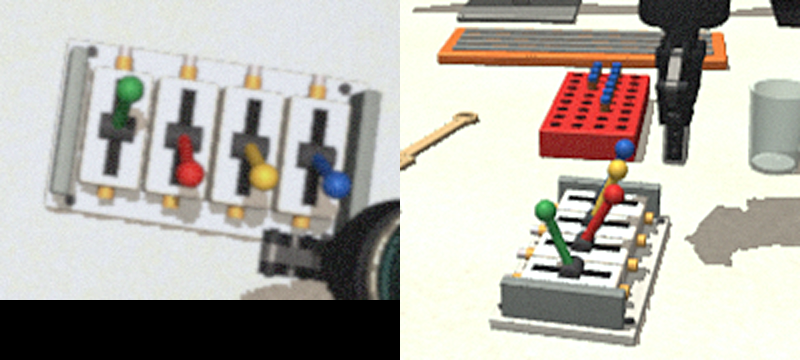

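The side crop shows the shut fingers standing in line with the blue lever on the robot side at ball height. I'm pushing blue along tool x.

>>> send_rows([
  [0.14,0,0,0,0,0],
  [0.14,0,0,0,0,0],
  [0.14,0,0,0,0,0],
  [0.14,0,0,0,0,0],
  [0.14,0,0,0,0,0],
  [0.14,0,0,0,0,0],
  [0.14,0,0,0,0,0],
  [0.1,0,0,0,0,0],
  [0,0,0,0,0,0],
])

```text
clock: 4.08
tcp_pos: [550.9, -174.8, 84.1]
tool_rot: [0.0, 0.998, -0.062, 0.0]
ft_force: [-0.3, -0.0, 0.6]
finger_gap: -0.002
grasp_force: 0.0
```

>>> send_rows([
  [0.05,0,0,0,0,0],
  [0.03,0,0,0,0,0],
  [0,0,0,0,0,0],
])

```text
clock: 4.45
tcp_pos: [554.9, -175.3, 84.2]
tool_rot: [0.0, 0.998, -0.062, -0.0]
ft_force: [-1.7, -0.4, -1.2]
finger_gap: 0.002
grasp_force: 0.7
```

```bash
python3 st.py
```

```text
t 4.45 tcp [ 554.87 -175.33   84.16] bank 6.087949123297199 -68.50268870886828 toolx yaw -7.089675659229655 z [-0. -0. -1.] F [-1.69 -0.37 -1.19] 0.0023321377685478297
```

>>> send_rows([
  [0.03,0,0,0,0,0],
  [0,0,0,0,0,0],
])

```text
clock: 4.7
tcp_pos: [556.9, -175.6, 84.3]
tool_rot: [0.0, 0.998, -0.062, -0.0]
ft_force: [-2.0, -0.5, -2.0]
finger_gap: 0.005
grasp_force: 0.8
```

>>> send_rows([
  [0.03,0,0,0,0,0],
  [0,0,0,0,0,0],
])

```text
clock: 4.95
tcp_pos: [557.3, -175.6, 84.1]
tool_rot: [-0.0, 0.998, -0.062, -0.002]
ft_force: [-5.2, 0.4, 2.6]
finger_gap: 0.004
grasp_force: 2.7
```

>>> send_rows([
  [0.03,0,0,0,0,0],
  [0,0,0,0,0,0],
])

```text
clock: 5.2
tcp_pos: [557.5, -175.7, 83.9]
tool_rot: [-0.0, 0.998, -0.062, -0.003]
ft_force: [-10.2, 1.1, 5.1]
finger_gap: 0.001
grasp_force: 4.9
```

The stop is reached: force rose to 10 N with no further travel. I'm retreating, lifting, shifting to red and descending.

>>> send_rows([
  [-0.2,0,0,0,0,0],
  [-0.5,0,0,0,0,0],
  [-0.52,0,0,0,0,0],
  [0,0,-0.6,0,0,0],
  [0,-0.5,0,0,0,0],
  [0,-0.53,0,0,0,0],
  [0,-0.5,0,0,0,0],
  [0,0,0.3,0,0,0],
  [0,0,0.3,0,0,0],
  [0,0,0,0,0,0],
])

```text
clock: 6.45
tcp_pos: [498.9, -75.5, 83.8]
tool_rot: [-0.0, 0.998, -0.062, -0.0]
ft_force: [0.1, -0.5, 0.3]
finger_gap: 0.004
grasp_force: 0.0
```

Run:
```python
from st import *
st()
a=eyes.grab_frame("top")[150:300,270:470];b=eyes.grab_frame("side")[60:240,200:400]
f=lambda i:cv2.convertScaleAbs(cv2.resize(i,(400,360 if i.shape[0]>150 else 300),interpolation=cv2.INTER_CUBIC),alpha=2)
a,b=f(a),f(b);a=cv2.copyMakeBorder(a,0,60,0,0,0)
cv2.imwrite("pics/c3.png",np.hstack([a,b]))
```

```text
t 6.45 tcp [498.9  -75.5   83.79] bank -61.791347197490516 23.641327156746403 toolx yaw -7.060331274192939 z [-0.  0. -1.] F [ 0.05 -0.54  0.27] 0.0036807048616116144
```

View pics/c3.png

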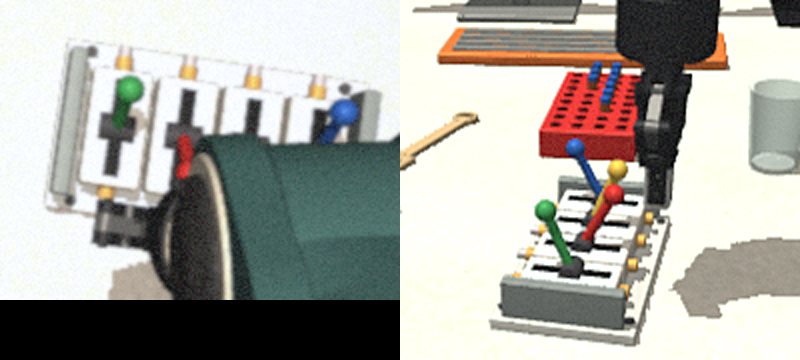

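Blue now leans to the far side, and yellow, red and green are unchanged. The fingers stand behind red, so I'm pushing it.

>>> send_rows([
  [0.14,0,0,0,0,0],
  [0.14,0,0,0,0,0],
  [0.14,0,0,0,0,0],
  [0.14,0,0,0,0,0],
  [0.14,0,0,0,0,0],
  [0.14,0,0,0,0,0],
  [0.14,0,0,0,0,0],
  [0.1,0,0,0,0,0],
  [0,0,0,0,0,0],
])

```text
clock: 7.68
tcp_pos: [564.0, -83.9, 84.2]
tool_rot: [-0.0, 0.998, -0.062, 0.0]
ft_force: [-0.8, 0.1, 0.2]
finger_gap: -0.004
grasp_force: 0.0
```

>>> send_rows([
  [0.03,0,0,0,0,0],
  [0.03,0,0,0,0,0],
  [0,0,0,0,0,0],
])

```text
clock: 8.05
tcp_pos: [566.7, -84.2, 84.1]
tool_rot: [0.0, 0.998, -0.062, -0.0]
ft_force: [-1.0, 0.5, -2.1]
finger_gap: -0.003
grasp_force: 0.8
```

```bash
python3 st.py
```

```text
t 8.05 tcp [566.73 -84.21  84.13] bank 6.5890272836874795 23.38063713909218 toolx yaw -7.083526114668579 z [-0.  0. -1.] F [-1.05  0.48 -2.13] -0.0031253102949793184
```

>>> send_rows([
  [0.03,0,0,0,0,0],
  [0,0,0,0,0,0],
])

```text
clock: 8.3
tcp_pos: [568.3, -84.5, 84.1]
tool_rot: [0.0, 0.998, -0.062, -0.001]
ft_force: [-2.1, 1.1, -0.8]
finger_gap: -0.006
grasp_force: 1.6
```

>>> send_rows([
  [0.03,0,0,0,0,0],
  [0,0,0,0,0,0],
])

```text
clock: 8.55
tcp_pos: [568.5, -84.5, 84.0]
tool_rot: [0.0, 0.998, -0.062, -0.002]
ft_force: [-6.9, 0.8, 3.0]
finger_gap: -0.004
grasp_force: 3.9
```

>>> send_rows([
  [0.03,0,0,0,0,0],
  [0,0,0,0,0,0],
])

```text
clock: 8.8
tcp_pos: [568.6, -84.5, 83.8]
tool_rot: [0.0, 0.998, -0.062, -0.004]
ft_force: [-11.9, 0.8, 6.5]
finger_gap: 0.001
grasp_force: 6.1
```

Red is at its stop too. I'm backing off, lifting clear and moving aside to look.

>>> send_rows([
  [-0.2,0,0,0,0,0],
  [-0.5,0,0,0,0,0],
  [-0.52,0,0,0,0,0],
  [0,0,-0.6,0,0,0],
  [0,0,-0.8,0,0,0],
  [0,0,-0.8,0,0,0],
  [0,0.8,0,0,0,0],
  [0,0.8,0,0,0,0],
  [0,0.8,0,0,0,0],
  [0,0.8,0,0,0,0],
])

```text
clock: 10.05
tcp_pos: [476.7, -268.4, 217.3]
tool_rot: [0.001, 0.998, -0.062, 0.002]
ft_force: [0.9, 0.2, -0.2]
finger_gap: -0.001
grasp_force: 0.0
```

>>> send_rows([
  [0,0.8,0,0,0,0],
  [0,0.6,0,0,0,0],
  [0,0,0,0,0,0],
])

```text
clock: 10.42
tcp_pos: [464.9, -353.8, 216.7]
tool_rot: [0.001, 0.998, -0.065, 0.001]
ft_force: [-0.1, 0.4, 0.2]
finger_gap: 0.003
grasp_force: 0.0
```

Run:
```python
from st import *
st()
A=eyes.grab_frame("top");T=blobs(A,(290,165,470,280))
p0=np.array([557.3,-106.6]);y=np.radians(-7.1);ex=np.array([np.cos(y),np.sin(y)]);ey=np.array([-ex[1],ex[0]])
for k in T: d=plane("top",T[k][0],90)[:2]-p0;print(k,T[k][1],d@ex,d@ey)
a=A[150:300,270:470];b=eyes.grab_frame("side")[60:240,200:400]
f=lambda i:cv2.convertScaleAbs(cv2.resize(i,(400,360 if i.shape[0]>150 else 300),interpolation=cv2.INTER_CUBIC),alpha=2)
a,b=f(a),f(b);a=cv2.copyMakeBorder(a,0,60,0,0,0)
cv2.imwrite("pics/c4.png",np.hstack([a,b]))
```

```text
t 10.425 tcp [ 464.91 -353.79  216.72] bank -61.123919264931864 -256.71216678780735 toolx yaw -7.404348282975627 z [ 0. -0. -1.] F [-0.05  0.36  0.16] 0.00338114346625267
green 1.4 21.963582520845954 67.52933683942528
red 5.6 27.076248665834765 23.031442517041853
yellow 6.3938 -20.03801300729729 -22.104070645015586
blue 5.7938 27.733176396933302 -68.85520795851454
```

View pics/c4.png

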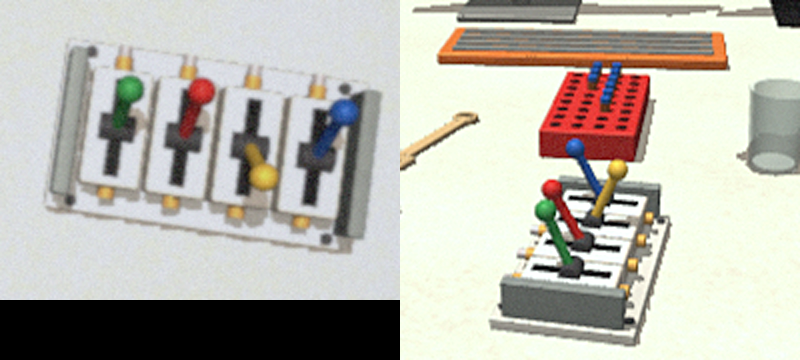

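Blue and red sit at +27 mm (full stop 26.7), and yellow and green haven't moved. Handing in.

```bash
python3 -c "
from cell import r
print(r.hand_in())"
```

```text
the job is handed in; nothing more can be done
None
```

The blue and red levers are flipped fully over to their stops, yellow and green are as they were, and the job was handed in about 10.5 s into the 37 s limit; the hand-in gave no verdict.

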